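# Break down a stack of takeaway packs into their stock trays

## Robot

A 6-joint arm with a two-finger parallel gripper is mounted at the origin on the work surface. World frame = base frame: x ahead of the robot, y to its left, z up, the work surface at z = 0. Lengths are in m, angles in rad, forces in N, time in s.
With the tool pointing down it reaches from about 0.35 to 0.85 m from the base axis. Payload 8.1 kg.
Tool frame: the origin (TCP) lies midway between the tips of the shut fingers; the grasp point (between the pads) lies 19 mm behind it; z points along the fingers, y is the line along which they close (so a half turn about z gives the same grasp; the last joint's range is limited). The gripper opens to 93 mm and grips with 3 to 60 N. Pads are 15 mm wide; open, the fingers measure 128 mm over their backs; the gripper's body (75 mm by 188 mm) begins 65 mm behind the grasp point.
Start: joints at [-1.215, 0.13, 1.488, -0, 1.523, -0.085], TCP at [0.256, -0.543, 0.219] pointing down, gripper open.
Joint ranges: [-2.96, 2.96], [-0.89, 2.26], [0.02, 2.5], [-1.34, 4.48], [0, 2.73], [-2.66, 2.66]. Speed limits (rad/s): [2.39, 2.39, 2.79, 3.14, 3.14, 3.14].

## Interface

Orientations are given as a unit quaternion [w, x, y, z].
In Python, from cell import get_obs, vision, order gives the robot as it stands. The module is installed in compiled form; this text tells all that it offers.
- The arm moves only by the tool arm_command, never from a script. Its argument "deltas" is a list of rows, each an object with "travel": the shift along the world's x, y, z in cm, a list of three; "roll": the turn about the world's z in degrees; "claw": the gripper command: -1 is shut, 1 is fully open, values between are in proportion. A call has 1 to 8 rows; each row is the pose to reach, as a shift and turn from the pose commanded when the call began; what a row does not reach only later rows make up. A row lasts 1/8 s, in which the tool goes at most 62.5 mm and 10.7 degrees, less where a joint would pass 70% of its speed; a pose out of reach is approached as far as the arm can. A call with a gripper value outside its range is refused whole. The fingers move at their own pace and stop on an object; "newtons" is the grip in N (left out, the last holds). Time passes only in rows, so rows that repeat a pose let the fingers close. It gives the time, the measured TCP pose, the force, the opening and the grip force at its end, in the units of the state.
- get_obs(): the state, without advancing time (a new reading comes with each control period).
- vision.get_image(name): name is "scene" or "top" or "wrist"; returns the picture (420x560x3 uint8, red, green, blue); there is no depth.
- vision.calibration(name): a dict with "camera_matrix" (3x3 intrinsics, pixels), "dist_coeffs" ([k1, k2, p1, p2, k3] as OpenCV has them; the pictures are not rectified), "R" (3x3) and "t" (3): a world point X has camera coordinates R X + t. Camera axes: x right, y down, z forward; pixel columns grow to the right and rows downward; lengths in m; the calibration is good to about 2 mm. A picture is of the moment at which its call begins: read the wrist's pose just before it. calibration takes no time and is no camera call; for the wrist camera it gives the pose at the moment of the call.
- order.job_done(): hands the job in; it is judged then, once.
The state is a dict: "time_s": time; "joints": joint angles; "dq": joint speeds; "joint_efforts": joint torques, N m; "position": TCP position; "tool_rot": TCP orientation; "ft_force": force on the tool from outside, world axes, zero at the start; "wrist_torque": the same for the moment, N m; "opening": opening from 0.0 (shut) to 1.0 (fully open); "grip_force": force on a finger pad.
Only numpy, scipy, OpenCV 4.12 (cv2) and the standard library are available. Lean on these libraries where they do the work, as an engineer would, in place of code of your own. Each camera call takes 0.05 s, during which the arm holds its last target. There are 200 camera calls.

## Task

Take the criss-cross stack of four takeaway packs apart from the top down and put each pack in the tray of the same colour as the band round it: foil pan in red, black tub in yellow, kraft carton in green, white carton in blue. Set each one down (do not drop it) upright, flat on the floor of its tray, centred and lying lengthwise along the tray, without tipping any pack over, and leave the cleaner bottle and the bowl where they stand.

Things in the scene. Friction and masses are not known exactly. Their poses are not given: they have to be found in the camera images.
- foil_pan_center (a point): Silver foil loaf pan with a white card lid and a red band round its middle, 150 mm long, 60 mm wide, 56 mm high, straight rigid sides, about 0.2 kg. It lies in the upper layer of the stack, crosswise on the two long cartons, its underside 68 mm above the table, about 40 mm from the other upper pack. Point: the middle of the pack, half-way up; x along its length, y across its width, z up.
- black_tub_center (a point): Black plastic meal tub with a grey-rimmed lid and a yellow band round its middle, 150 mm long, 60 mm wide, 60 mm high, straight rigid sides, about 0.22 kg. It lies in the upper layer of the stack, crosswise on the two long cartons, its underside 68 mm above the table, about 40 mm from the other upper pack. Point: the middle of the pack, half-way up; x along its length, y across its width, z up.
- kraft_carton_center (a point): Brown cardboard carton with a green band round its middle, 190 mm long, 60 mm wide, 60 mm high, rigid, about 0.26 kg. It lies in the lower layer of the stack (on an 8 mm board, beside the other long carton with about 44 mm between them), partly covered at the start by both upper packs. Point: the middle of the pack, half-way up; x along its length, y across its width, z up.
- white_carton_center (a point): White carton with a blue band round its middle, 190 mm long, 60 mm wide, 60 mm high, rigid, about 0.26 kg. It lies in the lower layer of the stack (on an 8 mm board, beside the other long carton with about 44 mm between them), partly covered at the start by both upper packs. Point: the middle of the pack, half-way up; x along its length, y across its width, z up.
- red_tray: Shallow, fixed red plastic tray, 220 x 90 mm outside and 8 mm high, walls and floor 3 mm thick (inside 214 x 84 mm). Origin: centre of its underside on the table; x runs along its length, z up. Takes the pack with the red band.
- yellow_tray: Shallow, fixed yellow plastic tray, 220 x 90 mm outside and 8 mm high, walls and floor 3 mm thick (inside 214 x 84 mm). Origin: centre of its underside on the table; x runs along its length, z up. Takes the pack with the yellow band.
- green_tray: Shallow, fixed green plastic tray, 220 x 90 mm outside and 8 mm high, walls and floor 3 mm thick (inside 214 x 84 mm). Origin: centre of its underside on the table; x runs along its length, z up. Takes the pack with the green band.
- blue_tray: Shallow, fixed blue plastic tray, 220 x 90 mm outside and 8 mm high, walls and floor 3 mm thick (inside 214 x 84 mm). Origin: centre of its underside on the table; x runs along its length, z up. Takes the pack with the blue band.
- cleaner_bottle: Bystander: yellow bottle with a white cap, 66 mm across, 130 mm high, standing loose beyond the stack. Origin: centre of its underside, z up.
- bowl: Bystander: white bowl, 110 mm across the rim, 50 mm high, standing loose beyond the stack. Origin: centre of its underside, z up.
There are look-alikes about, which are no part of the job. Leave any purple or turquoise look-alike of the part that bears black_tub_center alone.

How it is judged:
By the outcome, as a careful person would: the job done as asked, in the order asked, and still so for the second after the job is handed in, with the robot touching nothing.
It also fails if it takes over 112 s, if anything falls off the work surface, if the arm or the gripper's body presses on something with over 40 N, if the wrist force passes 120 N, or if a joint passes its speed limit or range.

## Working session

There is one attempt and no reset: what is moved stays moved. The work goes in short steps, Python scripts to look and compute and a tool call to move; the robot and the scene stay as the last step left them, time stands still between calls to the robot, and variables do not carry over. Pictures are saved under pics/ and viewed, at most 14 in all, crops included, and the job is handed in when it is done.

Besides the shell and the picture viewer there is one more tool, called as name(argument=value, ...) on one line, values as JSON. arm_command: Moves the arm, as the interface text tells. Its arguments: {"type":"object","properties":{"deltas":{"type":"array"},"newtons":{"type":"number"}},"required":["deltas"]}

```bash
mkdir -p pics
python3 - <<'E'
from cell import get_obs, vision
import cv2
o=get_obs();print(o)
for n in("top","scene"):
    im=vision.get_image(n);cv2.imwrite(f"pics/{n}0.png",im[:,:,::-1])
    c=vision.calibration(n);print(n,{k:__import__('numpy').round(v,4).tolist() for k,v in c.items()})
E
```

```text
{'time_s': 0.0, 'joints': array([-1.21540848e+00,  1.31169212e-01,  1.48926260e+00, -2.25320131e-05,
        1.52299314e+00, -8.53920865e-02]), 'dq': array([-0.00139887,  0.00136443, -0.00055204,  0.00123524, -0.00029427,
        0.00131944]), 'joint_efforts': array([ 3.06842790e-03, -5.59850693e+01, -4.91750371e+01,  7.72718084e-02,
        3.56872589e-02, -1.35729683e-04]), 'position': array([ 0.2558069 , -0.54211312,  0.2175918 ]), 'tool_rot': array([-9.06300418e-04,  9.75811744e-01,  2.18610616e-01, -1.34453296e-04]), 'ft_force': array([-0.56331126,  0.36400282,  0.01242121]), 'wrist_torque': array([-0.01435863, -0.004416  , -0.01583552]), 'grip_force': 0.0, 'opening': 0.9991178732823173}
top {'camera_matrix': [[503.9516, 0.0, 281.058], [0.0, 503.9516, 211.5412], [0.0, 0.0, 1.0]], 'dist_coeffs': [-0.0596, 0.0, 0.0, 0.0, 0.0], 'R': [[0.0012, -1.0, 0.0032], [-0.9918, -0.0016, -0.1275], [0.1275, -0.003, -0.9918]], 't': [-0.0941, 0.4929, 1.5969]}
scene {'camera_matrix': [[462.554, 0.0, 277.6485], [0.0, 462.554, 209.3892], [0.0, 0.0, 1.0]], 'dist_coeffs': [-0.0778, 0.0, 0.0, 0.0, 0.0], 'R': [[0.8555, 0.5176, 0.0115], [0.2944, -0.468, -0.8332], [-0.426, 0.7162, -0.5528]], 't': [-0.3556, -0.1083, 1.468]}
```

View pics/top0.png

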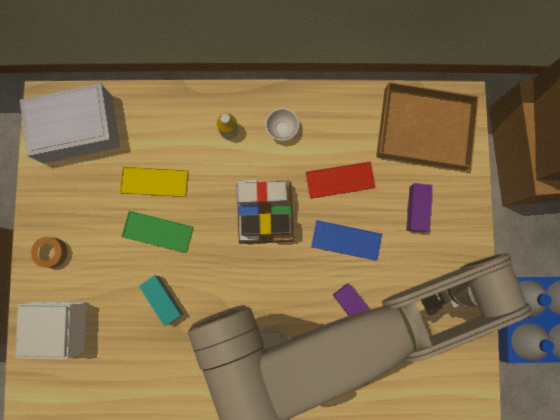

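View pics/scene0.png

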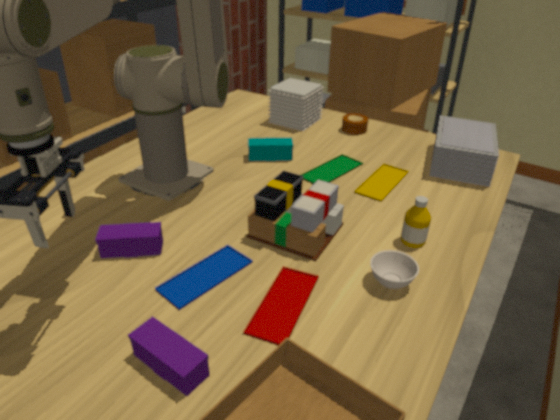

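Top view: stack at about (265,212), with the foil pan far and the black tub near, kraft right (green band 281,210) and white left (blue band 249,210). Trays: yellow (155,182), green (158,232), red (341,180), blue (347,240).

```bash
cat > h.py <<'E'
import numpy as np,cv2
from cell import get_obs,vision
def back(n,uv,z,c=None):
    c=c or vision.calibration(n);R=np.array(c["R"]);t=np.array(c["t"])
    p=cv2.undistortPoints(np.array(uv,float).reshape(-1,1,2),np.array(c["camera_matrix"]),np.array(c["dist_coeffs"])).reshape(-1,2)
    d=np.c_[p,np.ones(len(p))]@R; o=-R.T@t
    return o+d*((z-o[2])/d[:,2])[:,None]
def proj(n,X,c=None):
    c=c or vision.calibration(n)
    return cv2.projectPoints(np.array(X,float).reshape(-1,1,3),cv2.Rodrigues(np.array(c["R"]))[0],np.array(c["t"]),np.array(c["camera_matrix"]),np.array(c["dist_coeffs"]))[0].reshape(-1,2)
HUE={"red":(0,6),"yellow":(24,32),"green":(55,80),"blue":(105,125)}
def blobs(im,col,amin=20):
    h=cv2.cvtColor(im,cv2.COLOR_RGB2HSV);lo,hi=HUE[col]
    m=cv2.inRange(h,(lo,170,60),(hi,255,255))
    return sorted([k for k in cv2.findContours(m,0,cv2.CHAIN_APPROX_NONE)[0] if cv2.contourArea(k)>amin],key=cv2.contourArea)[::-1]
def rect(n,k,z,c=None):
    w=back(n,k.reshape(-1,2),z,c)[:,:2]
    (x,y),(a,b),th=cv2.minAreaRect((w*1000).astype(np.float32))
    if a<b:a,b,th=b,a,th+90
    th=(th+90)%180-90
    return [round(float(v),1) for v in(x,y,a,b,th)]
E
python3 - <<'E'
from h import *
im=cv2.imread("pics/top0.png")[:,:,::-1].copy()
for c in HUE:
    for k in blobs(im,c)[:4]:
        print(c,k.reshape(-1,2).mean(0).round(),rect("top",k,.006),"top",rect("top",k,.126)[:2])
cv2.imwrite("pics/crop.png",cv2.resize(im[165:260,215:315,::-1],None,fx=6,fy=6,interpolation=cv2.INTER_CUBIC))
E
```

```text
red [340. 180.] [603.8, -289.2, 216.3, 87.2, -80.8] top [580.6, -274.5]
red [262. 192.] [563.0, -28.9, 63.7, 29.7, 0.4] top [542.7, -33.3]
yellow [154. 181.] [597.4, 330.2, 219.4, 90.1, 86.9] top [574.6, 299.6]
yellow [265. 224.] [455.3, -41.1, 65.8, 32.8, 0.4] top [442.9, -44.5]
blue [526. 335.] [100.5, -895.4, 217.7, 126.9, -38.2] top [114.0, -836.4]
blue [547. 354.] [41.6, -954.7, 84.3, 63.9, 88.9] top [59.4, -891.4]
blue [538. 280.] [261.0, -940.6, 139.9, 32.7, 89.6] top [262.8, -878.3]
blue [545. 300.] [206.4, -959.1, 35.8, 33.9, 68.0] top [212.2, -895.4]
```

View pics/crop.png

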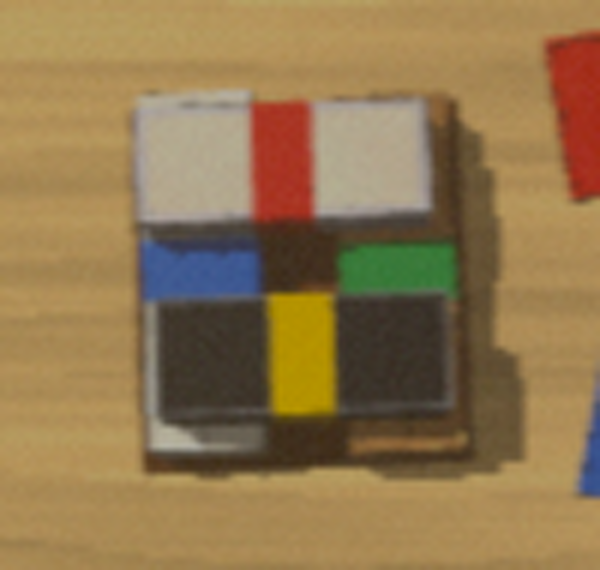

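Run:
```python
from h import *
im=cv2.imread("pics/top0.png")[:,:,::-1].copy()
HUE["green"]=(45,90)
h=cv2.cvtColor(im,cv2.COLOR_RGB2HSV);print(h[232,158],h[240,347],h[210,281],h[210,249])
HUE["blue"]=(100,130)
h[:]=h
def near(c,s):
    lo,hi=HUE[c];m=cv2.inRange(h,(lo,s,40),(hi,255,255));m[:,480:]=0
    for k in sorted(cv2.findContours(m,0,1)[0],key=cv2.contourArea)[::-1][:2]:
        print(c,k.reshape(-1,2).mean(0).round(),rect("top",k,.006),"z68",rect("top",k,.068))
near("green",100);near("blue",100)
f=lambda L:(np.array(L)+.5)/6-.5+[215,165]
print("foil",rect("top",f([(135,104),(424,98),(432,210),(138,220)]),.124))
print("tub",rect("top",f([(157,302),(447,290),(455,408),(162,418)]),.128))
print("bottle cap",back("top",[[225,119]],.13),"bowl",back("top",[[283,125]],.05))
```

```text
[ 59 140 126] [112 154 136] [ 60 136 120] [110 153 143]
green [157. 231.] [430.4, 313.2, 219.1, 88.1, 76.2] z68 [424.9, 298.0, 210.8, 84.8, 76.2]
green [159. 300.] [207.5, 298.2, 153.2, 62.5, 34.6] z68 [210.4, 283.6, 147.4, 60.1, 34.6]
blue [346. 240.] [403.0, -306.7, 215.8, 86.7, 78.3] z68 [398.6, -298.5, 207.7, 83.4, 78.3]
blue [248. 210.] [501.5, 15.1, 59.2, 26.5, -89.6] z68 [493.3, 11.2, 57.0, 25.5, -89.6]
foil [545.4, -34.0, 149.9, 60.1, -87.9]
tub [443.4, -46.2, 148.3, 60.0, -87.5]
bottle cap [[0.77088641 0.08184615 0.13      ]] bowl [[ 0.77631381 -0.09943492  0.05      ]]
```

arm_command(deltas=[{"travel": [28.9, 50.9, 0], "roll": 66.8, "claw": 0.72}, {"travel": [28.9, 50.9, 0], "roll": 66.8, "claw": 0.72}, {"travel": [28.9, 50.9, 0], "roll": 66.8, "claw": 0.72}, {"travel": [28.9, 50.9, 0], "roll": 66.8, "claw": 0.72}, {"travel": [28.9, 50.9, 0], "roll": 66.8, "claw": 0.72}, {"travel": [28.9, 50.9, 0], "roll": 66.8, "claw": 0.72}, {"travel": [28.9, 50.9, 0], "roll": 66.8, "claw": 0.72}, {"travel": [28.9, 50.9, 0], "roll": 66.8, "claw": 0.72}])

```text
time_s: 1.1
position: [0.5034, -0.1058, 0.2184]
tool_rot: [-0.0, 0.694, 0.72, -0.0]
ft_force: [0.5, -0.4, 0.3]
opening: 0.856
grip_force: 0.0
```

arm_command(deltas=[{"travel": [4.2, 7.2, 0], "roll": 0, "claw": 0.72}, {"travel": [4.2, 7.2, 0], "roll": 0, "claw": 0.72}, {"travel": [4.2, 7.2, 0], "roll": 0, "claw": 0.72}])

```text
time_s: 1.48
position: [0.5449, -0.0349, 0.218]
tool_rot: [-0.0, 0.693, 0.721, -0.0]
ft_force: [-0.4, -0.2, 0.0]
opening: 0.862
grip_force: 0.0
```

```bash
cat > look.py <<'E'
from h import *
import sys,pickle
o=get_obs();c=vision.calibration("wrist");im=vision.get_image("wrist")
cv2.imwrite(f"pics/{sys.argv[1]}.png",im[:,:,::-1]);pickle.dump(c,open(f"pics/{sys.argv[1]}.pkl","wb"))
q=o["tool_rot"];print(o["time_s"],o["position"].round(4),"closing",np.degrees(2*np.arctan2(q[2],q[1]))-90,o["ft_force"].round(1))
E
python3 look.py w1
```

```text
1.475 [ 0.5449 -0.0349  0.218 ] closing 2.194230374253891 [-0.4 -0.2  0. ]
```

View pics/w1.png

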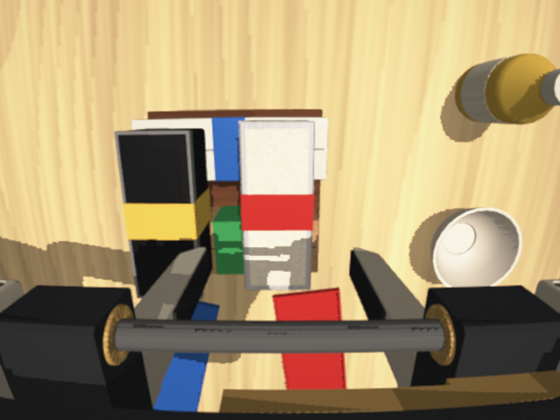

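Wrist view: foil lid spans (240,122)–(312,290), tub top's left edge at x≈118–135, band (125–198, 204–240); fingers straddle the foil pan.

Run:
```python
from h import *;import pickle
c=pickle.load(open("pics/w1.pkl","rb"))
print("foil",rect("wrist",np.array([(240,122),(312,122),(311,290),(243,290)]),.124,c))
w=back("wrist",[(118,131),(193,130),(125,204),(197,204),(127,240),(198,240)],.128,c);print("tub",(w*1000).round(1).tolist())
w=back("wrist",[(214,118),(245,118),(214,181),(214,207),(213,273),(327,118),(327,178),(318,208),(318,272)],.068,c);print("lower",(w*1000).round(1).tolist())
```

```text
foil [543.9, -34.1, 148.5, 62.3, -87.8]
tub [[415.8, 29.8, 128.0], [476.1, 32.0, 128.0], [416.0, -30.2, 128.0], [477.5, -27.9, 128.0], [414.4, -62.8, 128.0], [477.1, -60.1, 128.0]]
lower [[481.0, 40.4, 68.0], [510.5, 41.4, 68.0], [480.1, -20.7, 68.0], [479.6, -47.9, 68.0], [476.8, -123.3, 68.0], [588.4, 44.4, 68.0], [592.8, -13.4, 68.0], [586.1, -44.9, 68.0], [591.5, -117.5, 68.0]]
```

arm_command(deltas=[{"travel": [0, 0, -5], "roll": 0, "claw": 0.72}, {"travel": [0, 0, -9], "roll": 0, "claw": 0.72}, {"travel": [0, 0, -12.8], "roll": 0, "claw": 0.72}, {"travel": [0, 0, -12.8], "roll": 0, "claw": 0.72}, {"travel": [0, 0, -12.8], "roll": 0, "claw": 0}, {"travel": [0, 0, -12.8], "roll": 0, "claw": 0}, {"travel": [0, 0, -12.8], "roll": 0, "claw": 0}, {"travel": [0, 0, -12.8], "roll": 0, "claw": 0}], newtons=25)

```text
time_s: 2.52
position: [0.5462, -0.0364, 0.0928]
tool_rot: [0.001, 0.694, 0.72, 0.001]
ft_force: [-1.6, -1.1, 7.9]
opening: 0.645
grip_force: 25.0
```

arm_command(deltas=[{"travel": [0, 0, 1], "roll": 0, "claw": 0}, {"travel": [0, 0, 3], "roll": 0, "claw": 0}, {"travel": [0, 0, 7], "roll": 0, "claw": 0}, {"travel": [0, 0, 11], "roll": 0, "claw": 0}, {"travel": [0, 0, 11], "roll": 0, "claw": 0}])

```text
time_s: 3.15
position: [0.5475, -0.0361, 0.2057]
tool_rot: [0.003, 0.694, 0.72, 0.002]
ft_force: [-0.7, -0.8, -2.1]
opening: 0.642
grip_force: 25.0
```

```bash
python3 look.py w2
```

```text
3.15 [ 0.5475 -0.0361  0.2057] closing 2.072927420688899 [-0.7 -0.8 -2.1]
```

View pics/w2.png

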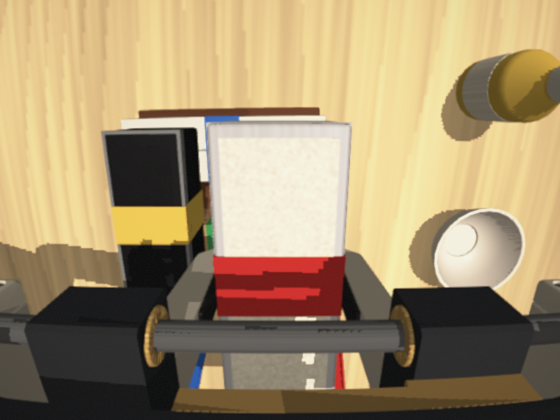

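Run:
```python
from h import *;import pickle
c=pickle.load(open("pics/w2.pkl","rb"))
for z in(.234,.237,.240):
  w=back("wrist",[(210,124),(350,124),(215,256),(345,256)],z,c);print(z,(w*1000).round(1).tolist())
```

```text
0.234 [[516.7, 40.2, 234.0], [575.0, 42.3, 234.0], [517.6, -19.6, 234.0], [578.5, -17.7, 234.0]]
0.237 [[517.3, 40.3, 237.0], [574.3, 42.4, 237.0], [518.1, -18.2, 237.0], [577.7, -16.3, 237.0]]
0.24 [[517.9, 40.4, 240.0], [573.6, 42.4, 240.0], [518.7, -16.8, 240.0], [577.0, -14.9, 240.0]]
```

arm_command(deltas=[{"travel": [5.7, -25.6, 0], "roll": 7.1, "claw": 0}, {"travel": [5.7, -25.6, 0], "roll": 7.1, "claw": 0}, {"travel": [5.7, -25.6, 0], "roll": 7.1, "claw": 0}, {"travel": [5.7, -25.6, -5], "roll": 7.1, "claw": 0}, {"travel": [5.7, -25.6, -10], "roll": 7.1, "claw": 0}, {"travel": [5.7, -25.6, -14], "roll": 7.1, "claw": 0}, {"travel": [5.7, -25.6, -14], "roll": 7.1, "claw": 0}, {"travel": [5.7, -25.6, -14], "roll": 7.1, "claw": 0}])

```text
time_s: 4.2
position: [0.6024, -0.2916, 0.0618]
tool_rot: [0.0, 0.648, 0.761, 0.0]
ft_force: [0.3, -0.5, -1.2]
opening: 0.64
grip_force: 25.0
```

```bash
python3 look.py w3
```

```text
4.2 [ 0.6024 -0.2916  0.0618] closing 9.180227088519644 [ 0.3 -0.5 -1.2]
```

View pics/w3.png

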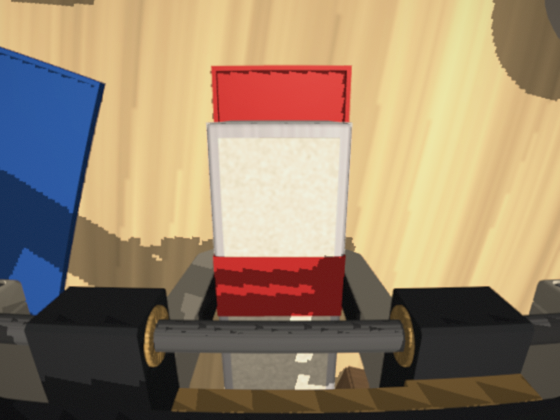

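Run:
```python
from h import *;import pickle
c=pickle.load(open("pics/w3.pkl","rb"))
w=back("wrist",[(211,66),(352,66)],.008,c)*1000;a=np.radians(99.2)
m=w.mean(0)[:2];print(w.round(1),m-110*np.array([np.cos(a),np.sin(a)]))
w=back("wrist",[(209,124),(350,124)],.0618+.0312,c)*1000
m=w.mean(0)[:2];print(w.round(1),m-75*np.array([np.cos(a),np.sin(a)]))
```

```text
[[ 542.8 -188.7    8. ]
 [ 631.8 -174.3    8. ]] [ 604.87199299 -290.07751621]
[[ 562.8 -219.8   93. ]
 [ 619.6 -210.6   93. ]] [ 603.15765881 -289.25293839]
```

arm_command(deltas=[{"travel": [0.15, -0.05, -1.5], "roll": 0, "claw": 0}, {"travel": [0.15, -0.05, -2.6], "roll": 0, "claw": 0}, {"travel": [0.15, -0.05, -3.1], "roll": 0, "claw": 0}, {"travel": [0.15, -0.05, -3.4], "roll": 0, "claw": 0}, {"travel": [0.15, -0.05, -3.4], "roll": 0, "claw": 0}])

```text
time_s: 4.88
position: [0.6037, -0.2924, 0.0278]
tool_rot: [0.0, 0.648, 0.761, 0.0]
ft_force: [-3.3, 2.5, 6.2]
opening: 0.641
grip_force: 25.0
```

arm_command(deltas=[{"travel": [0, 0, 0], "roll": 0, "claw": 0.72}, {"travel": [0, 0, 0], "roll": 0, "claw": 0.72}, {"travel": [0, 0, 2], "roll": 0, "claw": 0.72}, {"travel": [0, 0, 6.5], "roll": 0, "claw": 0.72}, {"travel": [0, 0, 12.5], "roll": 0, "claw": 0.72}, {"travel": [-4, 6, 17], "roll": -7, "claw": 0.72}, {"travel": [-8, 12, 19], "roll": -7, "claw": 0.72}, {"travel": [-11, 17, 19], "roll": -7, "claw": 0.72}])

```text
time_s: 5.88
position: [0.5086, -0.1458, 0.2168]
tool_rot: [0.002, 0.694, 0.72, 0.001]
ft_force: [0.2, 0.5, -0.0]
opening: 0.856
grip_force: 0.0
```

arm_command(deltas=[{"travel": [-4.9, 7.7, 0], "roll": 0, "claw": 0.72}, {"travel": [-4.9, 7.7, 0], "roll": 0, "claw": 0.72}, {"travel": [-4.9, 7.7, 0], "roll": 0, "claw": 0.72}])

```text
time_s: 6.25
position: [0.4592, -0.0682, 0.2149]
tool_rot: [0.001, 0.693, 0.721, 0.001]
ft_force: [0.4, -0.6, -0.1]
opening: 0.857
grip_force: 0.0
```

```bash
python3 look.py w4
```

```text
6.25 [ 0.4592 -0.0682  0.2149] closing 2.289885470910022 [ 0.4 -0.6 -0.1]
```

View pics/w4.png

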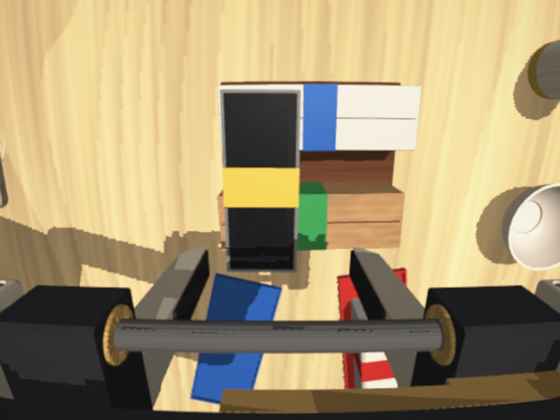

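Run:
```python
from h import *;import pickle
c=pickle.load(open("pics/w4.pkl","rb"))
print("tub",rect("wrist",np.array([(220,90),(300,91),(297,271),(227,270)]),.128,c))
w=back("wrist",[(418,87),(414,150),(304,86),(337,86),(402,193),(400,247),(298,247),(326,247),(220,247),(326,186)],.068,c);print((w*1000).round(1).tolist())
```

```text
tub [445.4, -44.5, 148.5, 61.1, -88.2]
[[586.1, 43.9, 68.0], [590.6, -14.6, 68.0], [479.4, 38.8, 68.0], [509.8, 40.3, 68.0], [584.8, -58.2, 68.0], [591.7, -117.1, 68.0], [482.8, -120.8, 68.0], [512.3, -119.7, 68.0], [400.7, -124.0, 68.0], [506.9, -54.2, 68.0]]
```

arm_command(deltas=[{"travel": [-1.4, 2.3, 0], "roll": 0, "claw": 0.72}, {"travel": [-1.4, 2.3, 0], "roll": 0, "claw": 0.72}, {"travel": [-1.4, 2.3, -4], "roll": 0, "claw": 0.72}, {"travel": [-1.4, 2.3, -6], "roll": 0, "claw": 0.72}])

```text
time_s: 6.8
position: [0.4455, -0.0476, 0.1517]
tool_rot: [-0.0, 0.694, 0.72, -0.0]
ft_force: [-0.1, 1.3, -0.1]
opening: 0.857
grip_force: 0.0
```

arm_command(deltas=[{"travel": [0, 0.25, -4], "roll": 0, "claw": 0.72}, {"travel": [0, 0.25, -5.8], "roll": 0, "claw": 0.72}, {"travel": [0, 0.25, -5.8], "roll": 0, "claw": 0}, {"travel": [0, 0.25, -5.8], "roll": 0, "claw": 0}, {"travel": [0, 0.25, -5.8], "roll": 0, "claw": 0}, {"travel": [0, 0.25, -5.8], "roll": 0, "claw": 0}])

```text
time_s: 7.55
position: [0.4465, -0.0446, 0.0964]
tool_rot: [0.001, 0.694, 0.72, 0.0]
ft_force: [0.4, -3.2, 3.6]
opening: 0.644
grip_force: 25.0
```

arm_command(deltas=[{"travel": [0, 0, 1], "roll": 0, "claw": 0}, {"travel": [0, 0, 3], "roll": 0, "claw": 0}, {"travel": [0, 0, 7], "roll": 0, "claw": 0}, {"travel": [0, 0, 11], "roll": 0, "claw": 0}, {"travel": [0, 0, 11], "roll": 0, "claw": 0}])

```text
time_s: 8.18
position: [0.4476, -0.0442, 0.2093]
tool_rot: [0.003, 0.694, 0.72, 0.002]
ft_force: [0.4, -0.4, -2.2]
opening: 0.639
grip_force: 25.0
```

arm_command(deltas=[{"travel": [15, 37.4, 0], "roll": -5, "claw": 0}, {"travel": [15, 37.4, 0], "roll": -5, "claw": 0}, {"travel": [15, 37.4, 0], "roll": -5, "claw": 0}, {"travel": [15, 37.4, 0], "roll": -5, "claw": 0}, {"travel": [15, 37.4, 0], "roll": -5, "claw": 0}, {"travel": [15, 37.4, 0], "roll": -5, "claw": 0}, {"travel": [15, 37.4, -4], "roll": -5, "claw": 0}, {"travel": [15, 37.4, -9], "roll": -5, "claw": 0}])

```text
time_s: 9.18
position: [0.5955, 0.3328, 0.1135]
tool_rot: [-0.0, 0.723, 0.69, 0.001]
ft_force: [-0.3, -0.6, -2.2]
opening: 0.644
grip_force: 25.0
```

arm_command(deltas=[{"travel": [0, 0, -4], "roll": 0, "claw": 0}, {"travel": [0, 0, -5], "roll": 0, "claw": 0}, {"travel": [0, 0, -5], "roll": 0, "claw": 0}])

```text
time_s: 9.55
position: [0.5949, 0.3297, 0.0645]
tool_rot: [-0.0, 0.724, 0.689, -0.001]
ft_force: [1.1, 0.6, -1.9]
opening: 0.642
grip_force: 25.0
```

```bash
python3 look.py w5
```

```text
9.55 [0.5949 0.3297 0.0645] closing -2.8475857918665923 [ 1.1  0.6 -1.9]
```

View pics/w5.png

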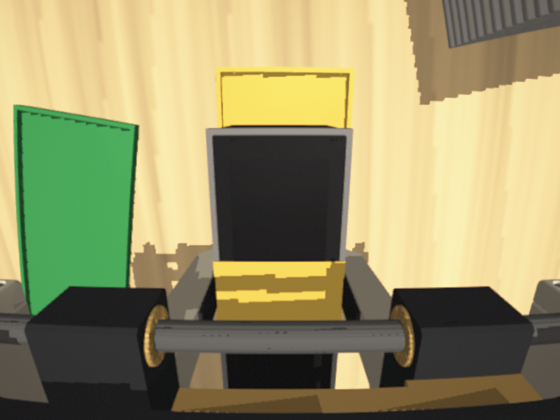

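Yellow tray's far edge at (217,69)–(354,69); tub lid's far edge at (208,129)–(351,129). Green tray's far corners are at (14,106) and (138,125).

Run:
```python
from h import *;import pickle
c=pickle.load(open("pics/w5.pkl","rb"))
a=np.radians(87.1);d=np.array([np.cos(a),np.sin(a)])
w=back("wrist",[(217,69),(354,69)],.008,c)*1000;print(w.round(1).tolist(),w.mean(0)[:2]-110*d)
w=back("wrist",[(208,129),(351,129)],.0645+.0316,c)*1000;print(w.round(1).tolist(),w.mean(0)[:2]-75*d)
w=back("wrist",[(14,106),(138,125)],.008,c)*1000;a=np.radians(76.2);d=np.array([np.cos(a),np.sin(a)]);print(w.round(1).tolist(),w.mean(0)[:2]-110*d)
```

```text
[[561.1, 441.3, 8.0], [649.7, 437.0, 8.0]] [599.81996583 329.29823277]
[[570.6, 406.5, 96.1], [628.9, 403.6, 96.1]] [595.90841884 330.13398252]
[[414.2, 429.6, 8.0], [503.5, 409.3, 8.0]] [432.5904003  312.61852866]
```

arm_command(deltas=[{"travel": [0.3, 0, -1.5], "roll": 0, "claw": 0}, {"travel": [0.3, 0, -2.6], "roll": 0, "claw": 0}, {"travel": [0.3, 0, -3.1], "roll": 0, "claw": 0}, {"travel": [0.3, 0, -3.35], "roll": 0, "claw": 0}, {"travel": [0.3, 0, -3.35], "roll": 0, "claw": 0}])

```text
time_s: 10.22
position: [0.5987, 0.3301, 0.0319]
tool_rot: [0.0, 0.724, 0.689, 0.0]
ft_force: [0.2, 0.8, -3.0]
opening: 0.641
grip_force: 25.0
```

arm_command(deltas=[{"travel": [0, 0, -0.1], "roll": 0, "claw": 0}, {"travel": [0, 0, -0.1], "roll": 0, "claw": 0}])

```text
time_s: 10.48
position: [0.5989, 0.3302, 0.0315]
tool_rot: [0.0, 0.724, 0.689, 0.0]
ft_force: [-1.8, -1.1, 4.4]
opening: 0.642
grip_force: 25.0
```

arm_command(deltas=[{"travel": [0, 0, 0], "roll": 0, "claw": 0.72}, {"travel": [0, 0, 0], "roll": 0, "claw": 0.72}, {"travel": [0, 0, 2], "roll": 0, "claw": 0.72}, {"travel": [0, 0, 6.5], "roll": 0, "claw": 0.72}, {"travel": [0, 0, 12], "roll": 0, "claw": 0.72}, {"travel": [-1, -4, 16], "roll": -10, "claw": 0.72}, {"travel": [-4, -9, 17], "roll": -20, "claw": 0.72}, {"travel": [-7, -14, 18], "roll": -30, "claw": 0.72}])

```text
time_s: 11.48
position: [0.5283, 0.1889, 0.2133]
tool_rot: [0.001, 0.879, 0.476, 0.002]
ft_force: [0.9, -1.6, 0.7]
opening: 0.859
grip_force: 0.0
```

arm_command(deltas=[{"travel": [-10.9, -23, 0], "roll": -55, "claw": 0.72}, {"travel": [-10.9, -23, 0], "roll": -55, "claw": 0.72}, {"travel": [-10.9, -23, 0], "roll": -55, "claw": 0.72}, {"travel": [-10.9, -23, 0], "roll": -55, "claw": 0.72}, {"travel": [-10.9, -23, 0], "roll": -55, "claw": 0.72}, {"travel": [-10.9, -23, 0], "roll": -55, "claw": 0.72}, {"travel": [-10.9, -23, 0], "roll": -55, "claw": 0.72}])

```text
time_s: 12.35
position: [0.4199, -0.0395, 0.2114]
tool_rot: [0.0, 1.0, 0.021, 0.001]
ft_force: [-0.8, -0.2, -0.9]
opening: 0.859
grip_force: 0.0
```

```bash
python3 look.py w6
```

```text
12.35 [ 0.4199 -0.0395  0.2114] closing -87.60121814186692 [-0.8 -0.2 -0.9]
```

View pics/w6.png

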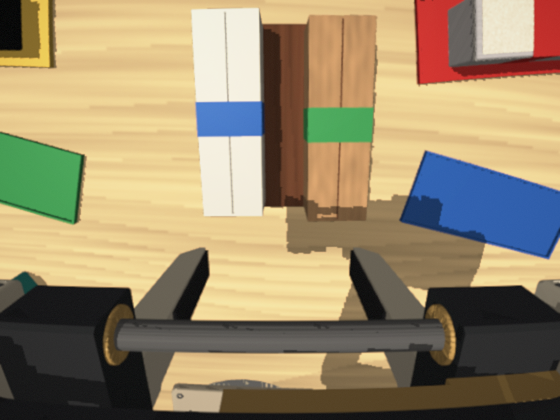

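Run:
```python
from h import *;import pickle
c=pickle.load(open("pics/w6.pkl","rb"))
print("white",rect("wrist",np.array([(192,10),(261,9),(263,215),(204,216)]),.068,c))
print("kraft",rect("wrist",np.array([(307,16),(377,16),(367,220),(306,220)]),.068,c))
w=back("wrist",[(196,102),(263,102),(198,136),(263,135),(306,107),(373,108),(305,141),(372,143)],.068,c);print((w*1000).round(1).tolist())
w=back("wrist",[(85,154),(77,222)],.008,c)*1000;print(w.round(1).tolist())
w=back("wrist",[(427,152),(401,220)],.008,c)*1000;print(w.round(1).tolist())
```

```text
white [494.9, 9.8, 188.7, 60.4, 2.4]
kraft [494.1, -92.8, 188.4, 62.2, 3.5]
[[509.6, 41.3, 68.0], [511.7, -20.6, 68.0], [478.7, 40.0, 68.0], [481.8, -21.5, 68.0], [508.9, -60.4, 68.0], [511.2, -122.7, 68.0], [477.9, -61.3, 68.0], [479.1, -125.3, 68.0]]
[[450.1, 190.1, 8.0], [364.8, 211.7, 8.0]]
[[468.1, -208.5, 8.0], [384.5, -189.8, 8.0]]
```

arm_command(deltas=[{"travel": [7.4, -5.3, 0], "roll": 0.5, "claw": 0.72}, {"travel": [7.4, -5.3, 0], "roll": 0.5, "claw": 0.72}, {"travel": [7.4, -5.3, -5], "roll": 0.5, "claw": 0.72}, {"travel": [7.4, -5.3, -10], "roll": 0.5, "claw": 0.72}, {"travel": [7.4, -5.3, -10], "roll": 0.5, "claw": 0.72}])

```text
time_s: 13.02
position: [0.4901, -0.091, 0.1062]
tool_rot: [-0.001, 1.0, 0.025, -0.005]
ft_force: [-0.0, 0.2, 0.5]
opening: 0.861
grip_force: 0.0
```

arm_command(deltas=[{"travel": [0.3, -0.1, -5], "roll": 0, "claw": 0.72}, {"travel": [0.3, -0.1, -7.6], "roll": 0, "claw": 0.72}, {"travel": [0.3, -0.1, -7.6], "roll": 0, "claw": 0.72}, {"travel": [0.3, -0.1, -7.6], "roll": 0, "claw": 0}, {"travel": [0.3, -0.1, -7.6], "roll": 0, "claw": 0}, {"travel": [0.3, -0.1, -7.6], "roll": 0, "claw": 0}, {"travel": [0.3, -0.1, -7.6], "roll": 0, "claw": 0}])

```text
time_s: 13.9
position: [0.498, -0.0943, 0.0366]
tool_rot: [0.0, 1.0, 0.023, 0.002]
ft_force: [-0.2, 0.7, 7.8]
opening: 0.642
grip_force: 25.0
```

arm_command(deltas=[{"travel": [0, 0, 1], "roll": 0, "claw": 0}, {"travel": [0, 0, 3], "roll": 0, "claw": 0}, {"travel": [0, 0, 7], "roll": 0, "claw": 0}, {"travel": [0, 0, 13], "roll": 0, "claw": 0}, {"travel": [0, 0, 15], "roll": 0, "claw": 0}, {"travel": [0, 0, 15], "roll": 0, "claw": 0}])

```text
time_s: 14.65
position: [0.4976, -0.0944, 0.187]
tool_rot: [0.001, 1.0, 0.023, 0.002]
ft_force: [-0.3, 0.0, -3.7]
opening: 0.645
grip_force: 25.0
```

arm_command(deltas=[{"travel": [-6.5, 41, 0], "roll": 73.4, "claw": 0}, {"travel": [-6.5, 41, 0], "roll": 73.4, "claw": 0}, {"travel": [-6.5, 41, 0], "roll": 73.4, "claw": 0}, {"travel": [-6.5, 41, 0], "roll": 73.4, "claw": 0}, {"travel": [-6.5, 41, 0], "roll": 73.4, "claw": 0}, {"travel": [-6.5, 41, 0], "roll": 73.4, "claw": 0}, {"travel": [-6.5, 41, 0], "roll": 73.4, "claw": 0}, {"travel": [-6.5, 41, 0], "roll": 73.4, "claw": 0}])

```text
time_s: 15.65
position: [0.4292, 0.3178, 0.1821]
tool_rot: [-0.001, 0.786, 0.618, -0.002]
ft_force: [0.1, -0.4, -2.7]
opening: 0.643
grip_force: 25.0
```

arm_command(deltas=[{"travel": [0, 0, 0], "roll": 0, "claw": 0}, {"travel": [0, 0, -4], "roll": 0, "claw": 0}, {"travel": [0, 0, -9], "roll": 0, "claw": 0}, {"travel": [0, 0, -11], "roll": 0, "claw": 0}, {"travel": [0, 0, -11], "roll": 0, "claw": 0}])

```text
time_s: 16.27
position: [0.4299, 0.3134, 0.0719]
tool_rot: [-0.0, 0.789, 0.615, -0.003]
ft_force: [-0.2, -0.1, -3.5]
opening: 0.645
grip_force: 25.0
```

```bash
python3 look.py w7
```

```text
16.275 [0.4299 0.3134 0.0719] closing -14.115396983389104 [-0.2 -0.1 -3.5]
```

View pics/w7.png

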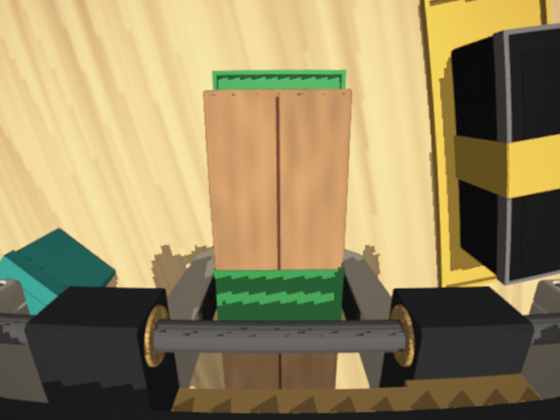

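Green tray far edge is at (212,71)–(346,70), kraft far edge at (204,91)–(352,90); the tub sits inside the yellow tray.

Run:
```python
from h import *;import pickle
c=pickle.load(open("pics/w7.pkl","rb"))
a=np.radians(76);d=np.array([np.cos(a),np.sin(a)])
w=back("wrist",[(212,71),(346,70)],.008,c)*1000;print(w.round(1).tolist(),w.mean(0)[:2]-110*d)
w=back("wrist",[(204,91),(352,90)],.0719+.0314,c)*1000;print(w.round(1).tolist(),w.mean(0)[:2]-95*d)
w=back("wrist",[(204,91),(352,90)],.0719+.0314-.06,c)*1000
w=back("wrist",[(215,270),(344,269)],.0719+.0314,c)*1000;print("band",w.mean(0)[:2]-15*d)
```

```text
[[413.7, 430.3, 8.0], [500.8, 409.0, 8.0]] [430.60799397 312.90561036]
[[424.0, 408.3, 103.3], [481.0, 394.3, 103.3]] [429.49811301 309.10778503]
band [430.30592973 310.46005876]
```

arm_command(deltas=[{"travel": [0.1, 0.3, -2], "roll": 0, "claw": 0}, {"travel": [0.1, 0.3, -3.2], "roll": 0, "claw": 0}, {"travel": [0.1, 0.3, -3.8], "roll": 0, "claw": 0}, {"travel": [0.1, 0.3, -4.05], "roll": 0, "claw": 0}, {"travel": [0.1, 0.3, -4.15], "roll": 0, "claw": 0}, {"travel": [0.1, 0.3, -4.15], "roll": 0, "claw": 0}])

```text
time_s: 17.08
position: [0.4327, 0.3192, 0.0335]
tool_rot: [0.0, 0.788, 0.616, 0.0]
ft_force: [-0.1, -0.1, -2.5]
opening: 0.645
grip_force: 25.0
```

```bash
python3 look.py w8
python3 - <<'E'
from h import *;import pickle
for n in("w7","w8"):
    im=cv2.imread(f"pics/{n}.png");print(n,[(r,im[r,265].tolist()) for r in range(62,100,2)])
E
```

```text
17.075 [0.4327 0.3192 0.0335] closing -13.943023217902834 [-0.1 -0.1 -2.5]
w7 [(62, [160, 223, 245]), (64, [161, 224, 246]), (66, [160, 223, 246]), (68, [159, 223, 245]), (70, [122, 196, 148]), (72, [107, 186, 90]), (74, [71, 127, 61]), (76, [62, 109, 51]), (78, [92, 161, 77]), (80, [106, 184, 90]), (82, [107, 185, 90]), (84, [106, 185, 89]), (86, [106, 184, 88]), (88, [96, 164, 107]), (90, [102, 150, 196]), (92, [105, 154, 204]), (94, [106, 155, 204]), (96, [105, 155, 204]), (98, [106, 156, 206])]
w8 [(62, [151, 213, 239]), (64, [151, 213, 239]), (66, [152, 215, 240]), (68, [152, 215, 240]), (70, [153, 216, 241]), (72, [142, 208, 222]), (74, [104, 180, 94]), (76, [104, 180, 88]), (78, [83, 145, 70]), (80, [49, 88, 40]), (82, [56, 98, 45]), (84, [97, 167, 81]), (86, [102, 179, 86]), (88, [93, 159, 103]), (90, [98, 145, 189]), (92, [101, 149, 197]), (94, [102, 150, 197]), (96, [102, 150, 198]), (98, [102, 150, 198])]
```

Run:
```python
from h import *;import pickle
a=np.radians(76);d=np.array([np.cos(a),np.sin(a)])
for n,r,z in(("w7",70,.0719),("w8",72.7,.0335)):
  c=pickle.load(open(f"pics/{n}.pkl","rb"))
  t=back("wrist",[(279,r)],.008,c)[0,:2]*1000-110*d;p=back("wrist",[(278,88.6)],z+.0314,c)[0,:2]*1000-95*d
  print(n,t,p,"along",(p-t)@d)
```

```text
w7 [430.64771597 312.89356999] [429.6597402  309.60584771] along -3.4290758475689587
w8 [431.88895793 312.99487989] [432.00949091 315.37281016] along 2.3364551403425824
```

arm_command(deltas=[{"travel": [-0.05, -0.25, 0], "roll": 0, "claw": 0}, {"travel": [-0.05, -0.25, -0.1], "roll": 0, "claw": 0}, {"travel": [-0.05, -0.25, -0.2], "roll": 0, "claw": 0}, {"travel": [-0.05, -0.25, -0.25], "roll": 0, "claw": 0}])

```text
time_s: 17.62
position: [0.4321, 0.3165, 0.0316]
tool_rot: [0.0, 0.788, 0.616, 0.0]
ft_force: [-5.2, -4.3, 11.0]
opening: 0.644
grip_force: 25.0
```

arm_command(deltas=[{"travel": [0, 0, 0], "roll": 0, "claw": 0.72}, {"travel": [0, 0, 0], "roll": 0, "claw": 0.72}, {"travel": [0, 0, 2], "roll": 0, "claw": 0.72}, {"travel": [0, 0, 6.5], "roll": 0, "claw": 0.72}, {"travel": [0, 0, 12], "roll": 0, "claw": 0.72}, {"travel": [1, -4, 15], "roll": -10, "claw": 0.72}, {"travel": [2, -9, 15], "roll": -20, "claw": 0.72}, {"travel": [3, -14, 15], "roll": -30, "claw": 0.72}])

```text
time_s: 18.62
position: [0.4626, 0.1754, 0.1815]
tool_rot: [0.0, 0.921, 0.389, 0.001]
ft_force: [1.0, -1.0, -0.4]
opening: 0.856
grip_force: 0.0
```

arm_command(deltas=[{"travel": [3.3, -16.7, 0], "roll": -43.7, "claw": 0.72}, {"travel": [3.3, -16.7, 0], "roll": -43.7, "claw": 0.72}, {"travel": [3.3, -16.7, 0], "roll": -43.7, "claw": 0.72}, {"travel": [3.3, -16.7, 0], "roll": -43.7, "claw": 0.72}, {"travel": [3.3, -16.7, 0], "roll": -43.7, "claw": 0.72}, {"travel": [3.3, -16.7, 0], "roll": -43.7, "claw": 0.72}])

```text
time_s: 19.38
position: [0.4949, 0.0099, 0.1806]
tool_rot: [-0.0, 1.0, 0.023, 0.0]
ft_force: [0.5, 0.0, -0.6]
opening: 0.859
grip_force: 0.0
```

```bash
python3 look.py w9
```

```text
19.375 [0.4949 0.0099 0.1806] closing -87.3833955385865 [ 0.5  0.  -0.6]
```

View pics/w9.png

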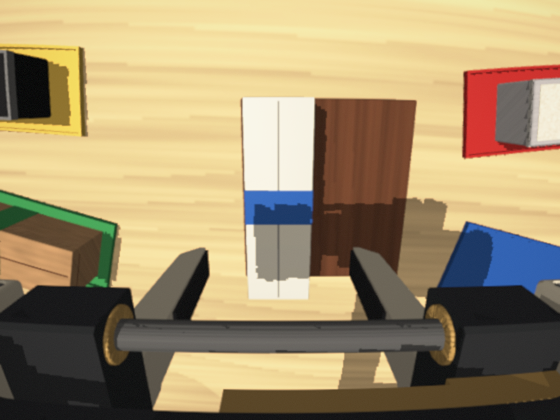

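White carton is centred between the fingers (columns 242–314, fingers 208–350); the others sit inside their trays.

arm_command(deltas=[{"travel": [0, 0, -6], "roll": 0, "claw": 0.72}, {"travel": [0, 0, -11], "roll": 0, "claw": 0.72}, {"travel": [0, 0, -15], "roll": 0, "claw": 0.72}, {"travel": [0, 0, -15], "roll": 0, "claw": 0.72}, {"travel": [0, 0, -15], "roll": 0, "claw": 0}, {"travel": [0, 0, -15], "roll": 0, "claw": 0}, {"travel": [0, 0, -15], "roll": 0, "claw": 0}, {"travel": [0, 0, -15], "roll": 0, "claw": 0}])

```text
time_s: 20.42
position: [0.4969, 0.0096, 0.0329]
tool_rot: [0.0, 1.0, 0.021, 0.002]
ft_force: [-0.2, 1.2, 7.9]
opening: 0.646
grip_force: 25.0
```

arm_command(deltas=[{"travel": [0, 0, 1], "roll": 0, "claw": 0}, {"travel": [0, 0, 3], "roll": 0, "claw": 0}, {"travel": [0, 0, 7], "roll": 0, "claw": 0}, {"travel": [0, 0, 13], "roll": 0, "claw": 0}, {"travel": [0, 0, 15], "roll": 0, "claw": 0}, {"travel": [0, 0, 15], "roll": 0, "claw": 0}])

```text
time_s: 21.18
position: [0.4963, 0.0093, 0.1832]
tool_rot: [0.0, 1.0, 0.021, 0.002]
ft_force: [-0.5, 0.3, -4.2]
opening: 0.644
grip_force: 25.0
```

arm_command(deltas=[{"travel": [-9.3, -31.5, 0], "roll": 75.6, "claw": 0}, {"travel": [-9.3, -31.5, 0], "roll": 75.6, "claw": 0}, {"travel": [-9.3, -31.5, 0], "roll": 75.6, "claw": 0}, {"travel": [-9.3, -31.5, 0], "roll": 75.6, "claw": 0}, {"travel": [-9.3, -31.5, 0], "roll": 75.6, "claw": 0}, {"travel": [-9.3, -31.5, 0], "roll": 75.6, "claw": 0}, {"travel": [-9.3, -31.5, 0], "roll": 75.6, "claw": 0}, {"travel": [-9.3, -31.5, 0], "roll": 75.6, "claw": 0}])

```text
time_s: 22.18
position: [0.4002, -0.3056, 0.1781]
tool_rot: [-0.002, 0.776, 0.63, -0.0]
ft_force: [-0.8, 0.3, -2.5]
opening: 0.641
grip_force: 25.0
```

arm_command(deltas=[{"travel": [0, 0, 0], "roll": 0, "claw": 0}, {"travel": [0, 0, -4], "roll": 0, "claw": 0}, {"travel": [0, 0, -9], "roll": 0, "claw": 0}, {"travel": [0, 0, -12], "roll": 0, "claw": 0}, {"travel": [0, 0, -12], "roll": 0, "claw": 0}, {"travel": [0, 0, -12], "roll": 0, "claw": 0}])

```text
time_s: 22.92
position: [0.4025, -0.3058, 0.0616]
tool_rot: [0.0, 0.778, 0.629, 0.0]
ft_force: [1.0, 0.7, -2.7]
opening: 0.643
grip_force: 25.0
```

```bash
python3 look.py w10
```

```text
22.925 [ 0.4025 -0.3058  0.0616] closing -12.113657952943598 [ 1.   0.7 -2.7]
```

View pics/w10.png

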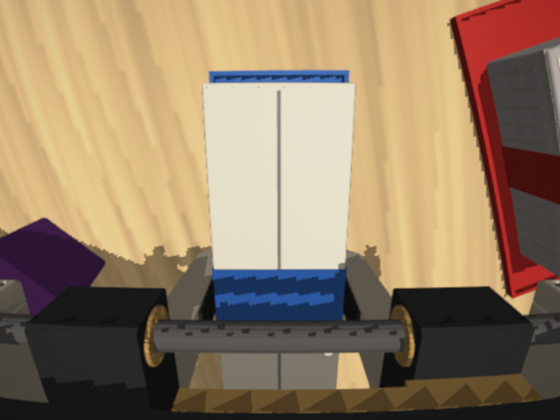

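Blue tray far edge (209,71)–(349,71); white carton far edge (203,86)–(354,84).

Run:
```python
from h import *;import pickle
a=np.radians(78);d=np.array([np.cos(a),np.sin(a)])
c=pickle.load(open(f"pics/w10.pkl","rb"))
t=back("wrist",[(209,71),(349,71)],.008,c)[:,:2]*1000;p=back("wrist",[(203,86),(354,84)],.0616+.0351,c)[:,:2]*1000
print(t,p,t.mean(0)-110*d,p.mean(0)-95*d)
```

```text
[[ 382.26295809 -190.54800607]
 [ 469.91406523 -209.36368699]] [[ 393.83962033 -209.74600868]
 [ 450.91419875 -221.25206399]] [ 403.21822567 -307.55208261] [ 402.62529891 -308.42305841]
```

arm_command(deltas=[{"travel": [0.05, 0.1, -1.5], "roll": 0, "claw": 0}, {"travel": [0.05, 0.1, -2.6], "roll": 0, "claw": 0}, {"travel": [0.05, 0.1, -3.1], "roll": 0, "claw": 0}, {"travel": [0.05, 0.1, -3.35], "roll": 0, "claw": 0}, {"travel": [0.05, 0.1, -3.45], "roll": 0, "claw": 0}, {"travel": [0.05, 0.1, -3.5], "roll": 0, "claw": 0}])

```text
time_s: 23.72
position: [0.4024, -0.3044, 0.0278]
tool_rot: [-0.001, 0.777, 0.629, -0.0]
ft_force: [-11.5, 10.1, 27.2]
opening: 0.643
grip_force: 25.0
```

arm_command(deltas=[{"travel": [0, 0, 0.1], "roll": 0, "claw": 0}, {"travel": [0, 0, 0.1], "roll": 0, "claw": 0.72}, {"travel": [0, 0, 0.1], "roll": 0, "claw": 0.72}, {"travel": [0, 0, 2], "roll": 0, "claw": 0.72}, {"travel": [0, 0, 6.5], "roll": 0, "claw": 0.72}, {"travel": [0, 0, 12.5], "roll": 0, "claw": 0.72}, {"travel": [0, 0, 18], "roll": 0, "claw": 0.72}, {"travel": [-3, -5, 20], "roll": 0, "claw": 0.72}])

```text
time_s: 24.72
position: [0.3754, -0.3545, 0.2304]
tool_rot: [0.004, 0.776, 0.631, 0.001]
ft_force: [0.5, -1.7, -0.4]
opening: 0.863
grip_force: 0.0
```

arm_command(deltas=[{"travel": [-13, -19, 0], "roll": 0, "claw": 0.72}, {"travel": [-13, -19, 0], "roll": 0, "claw": 0.72}, {"travel": [-13, -19, 0], "roll": 0, "claw": 0.72}, {"travel": [-13, -19, 0], "roll": 0, "claw": 0.72}, {"travel": [-13, -19, 0], "roll": 0, "claw": 0.72}])

```text
time_s: 25.35
position: [0.2401, -0.5465, 0.2248]
tool_rot: [-0.0, 0.779, 0.627, -0.0]
ft_force: [-0.6, 0.5, -0.2]
opening: 0.861
grip_force: 0.0
```

Run:
```python
from h import *
im=vision.get_image("top");cv2.imwrite("pics/end.png",cv2.resize(im[100:280,100:400,::-1],(800,480),interpolation=cv2.INTER_CUBIC));print(get_obs()["time_s"])
```

```text
25.4
```

View pics/end.png

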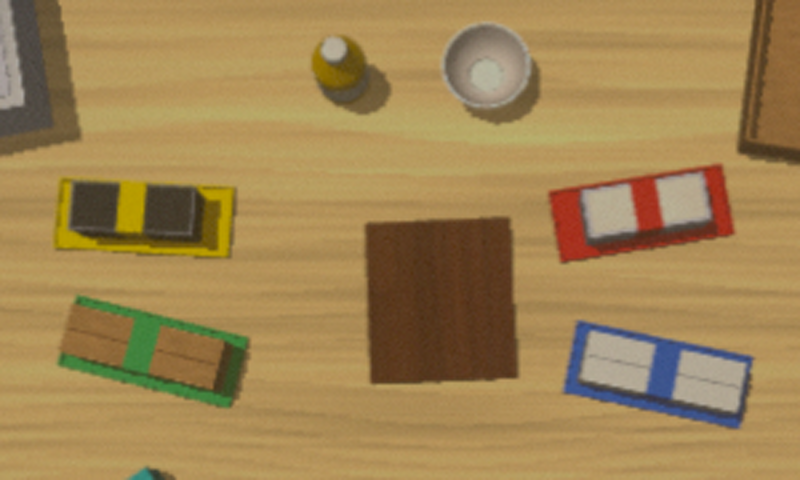

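All four packs sit in their trays. A quick numeric check on centring.

Run:
```python
from h import *
f=lambda L:(np.array(L)+.5)*.375-.5+100
for n,L,z,t in(("foil",[(580,189),(706,171),(713,221),(588,243)],.059,(604.3,-289.6,-80.8)),("tub",[(72,181),(197,186),(195,238),(69,233)],.063,(598.5,329.8,87)),
 ("kraft",[(72,303),(228,340),(218,390),(62,354)],.063,(431.2,312.8,76)),("white",[(588,330),(749,362),(741,414),(580,383)],.063,(403.2,-307,78))):
  print(n,rect("top",f(L),z),t)
```

```text
foil [600.9, -290.2, 155.2, 66.6, -81.6] (604.3, -289.6, -80.8)
tub [596.2, 328.3, 154.3, 63.7, 87.7] (598.5, 329.8, 87)
kraft [431.0, 309.0, 196.1, 61.7, 77.3] (431.2, 312.8, 76)
white [401.6, -307.1, 195.4, 63.6, 79.1] (403.2, -307, 78)
```

Centring is within about 4 mm everywhere and the yaw within about 1.5°.

```bash
python3 -c "
from cell import order;print(order.job_done())"
```

```text
the job is handed in; nothing more can be done
None
```

I handed the job in at about 25 s: all four packs were set down in their matching trays, about 4 mm or less off centre and within about 1.5° of lengthwise in the last top view, with the bottle and bowl untouched; no verdict was returned.

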